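Contact probe check on a sample reader

ROBOT

A 7-joint arm with a two-finger parallel gripper is mounted at the origin on the work surface. World frame = base frame: x ahead of the robot, y to its left, z up, the work surface at z = 0. Lengths are in m, angles in rad, forces in N, time in s.
With the tool pointing down it reaches from about 0.425 to 0.925 m from the base axis. Payload 6.8 kg.
Tool frame: the origin (TCP) lies at the very end of the fingers, on their centre line; the grasp point (between the pads) lies 19 mm behind it; z points along the fingers, y is the line along which they close (so a half turn about z gives the same grasp; the last joint's range is limited). The gripper opens to 85 mm and grips with 20 to 120 N. Pads are 22 mm wide; open, the fingers measure 114 mm over their backs; the gripper's body (76 mm by 85 mm) begins 54 mm behind the grasp point. The pads swing forward as they close: fully open they stand 13 mm farther back than shut.
Start: joints at [1.017, 0.477, 0.022, 1.555, -0.011, 1.109, -0.083], TCP at [0.291, -0.609, 0.231] pointing down, gripper open.
Joint ranges: [-2.96, 2.96], [-0.34, 2.1], [-1.41, 1.46], [0.24, 2.44], [-1.37, 4.51], [0.17, 1.92], [-2.96, 2.96]. Speed limits (rad/s): [2.39, 2.39, 3.14, 3.14, 3.14, 3.14, 3.14].

INTERFACE

Orientations are given as a rotation vector (axis times angle).
In Python, from plant import bot, viewer, order gives the robot as it stands. The module is installed in compiled form; this text tells all that it offers.
- The arm moves only by the tool send_rows, never from a script. Its argument "series" is a list that holds one entry, the list of rows, each a list of 7 numbers: the shift along the tool's x, y, z in m, then the turn, a rotation vector about the tool's x, y, z in degrees, then the finger opening in m, from 0 to 0.0854. A call has 1 to 8 rows; each row is the pose to reach, as a shift and turn from the pose commanded when the call began, along the tool's axes at that moment; what a row does not reach only later rows make up. A row lasts 1/8 s, in which the tool goes at most 62.5 mm and 10.7 degrees, less where a joint would pass 70% of its speed; a pose out of reach is approached as far as the arm can. A call with a gripper value outside its range is refused whole. The fingers move at their own pace and stop on an object; "newtons" is the grip in N (left out, the last holds). Time passes only in rows, so rows that repeat a pose let the fingers close. It gives the time, the measured TCP pose, the force, the opening and the grip force at its end, in the units of the state.
- bot.get_state(): the state, without advancing time (a new reading comes with each control period).
- viewer.capture(name): name is "side" or "top" or "wrist"; returns the picture (480x640x3 uint8, red, green, blue); there is no depth.
- viewer.camera_info(name): a dict with "fx", "fy", "cx", "cy" (pixels), "dist_coeffs" ([k1, k2, p1, p2, k3] as OpenCV has them; the pictures are not rectified), "pose" (4x4, takes a point from camera to world coordinates). Camera axes: x right, y down, z forward; pixel columns grow to the right and rows downward; lengths in m; the calibration is good to about 2 mm. A picture is of the moment at which its call begins: read the wrist's pose just before it. camera_info takes no time and is no camera call; for the wrist camera it gives the pose at the moment of the call.
- order.finish_job(): hands the job in; it is judged then, once.
Trained networks look in the newest picture that a camera, given by its name, has taken for a name from the list of things; names that differ only in an ending like _2 or _b are one class to them, and where a whole thing is asked for, a point or a joint stands for the part that bears it (a point fixed in the world has none). Each returns a list of dicts, best first, with "score" (0 to 1); they miss things now and then, are a little off and sometimes report something else, mostly with a low value. They report only what shows in the picture. A call takes as long as a camera call. They do not tell look-alikes from the thing itself.
- viewer.regions_of(camera, target): "mask" (480x640 bool, what is visible of it) and "xy" ([column, row] in pixels, amid what is visible of it).
- viewer.tip_of(camera, target): "xy" ([column, row] in pixels: a listed point, or the origin of a listed thing).
The state is a dict: "clock": time; "joint_pos": joint angles; "joint_velocities": joint speeds; "joint_torque": joint torques, N m; "ee_pos": TCP position; "tool_rot": TCP orientation; "contact_force": force on the tool from outside, world axes, zero at the start; "torque": the same for the moment, N m; "grip_width": opening from 0.0 (shut) to 1.0 (fully open); "gripper_force": force on a finger pad.
Only numpy, scipy, OpenCV 4.12 (cv2) and the standard library are available. Lean on these libraries where they do the work, as an engineer would, in place of code of your own. Each camera call takes 0.05 s, during which the arm holds its last target. There are 200 camera calls.

TASK

Slide the sample reader's shutter fully open by its upright grip, then take the square-handled contact probe out of the stand and hold its tip on the cross in the middle of the round sprung disc that the shutter had covered, with the probe square to the sloping deck. Press lightly, so that the disc sinks about half of its 12 mm travel, and finish holding the probe there, still in the gripper. Be gentle with the disc, and leave the other tool in the stand, the bottle and the jar where they are.

Things in the scene. Friction and masses are not known exactly. Their poses are not given: they have to be found in the camera images.
- reader: Fixed bench reader; origin at table level under its deck's middle, x from the low front edge to the back, y left. White deck 180 mm (slope) x 280 mm (y), middle 92 mm high, rising to the back at 0.30 rad: normal (-0.296, 0, 0.955). Housing 135 mm high behind it. Two 5 mm high rails carry the shutter along y. A 4 mm aluminium rectangle 105 mm left of the middle has no part in the job.
- shutter (a joint): Shutter position in m along the reader's +y: 0 covers the disc centrally, 0.080 is fully open against its stop; it starts near 0, slides with about 1.5 N of friction and stays where left.
- shutter_grip (a point): Centre of the shutter's upright grey grip, which is 30 mm (along the slope) x 12 mm (along y, the sliding direction) x 30 mm high, square to the deck; its centre is 21 mm above the deck surface and its foot stands on the shutter plate (54 x 56 mm, top 6 mm above the deck). z is the deck's outward normal, y the opening direction.
- check_disc (a joint): How far the disc is pressed in, in m, along the inward normal of the deck: 0 untouched, 0.012 at the bottom stop. It takes about 0.6 N to start and 0.6 N more per mm (about 4.2 N at 6 mm).
- check_mark (a point): Centre of the top of the sprung aluminium disc (29 mm across, thin dark ring and cross), flush with the deck when untouched, in a 33 mm round hole 30 mm deep; under the shutter at the start. On the deck it lies 10 mm down the slope from the middle and 60 mm to the right (-y), fixed but for its sinking. z: the deck's outward normal, x: up the slope.
- stand: Black block 75 (x) x 165 (y) x 62 mm high, fixed, position and yaw vary, origin under its centre. Two holes, 13 mm across and 56 mm deep, at y = +50 and -50 mm; the probe stands in one (either) and the other tool in the other.
- probe: The contact probe, a rigid loose thing of about 70 g standing upright in the stand: its origin is at the foot of the handle (on the stand's top at the start), z points up along its axis from tip to handle.
- probe_handle (a point): Centre of the probe's handle, a grey plastic square bar 22 x 22 mm, 60 mm high (flat top), sides along its x and y, standing on the stand's top so that its centre is 92 mm above the table. Below the handle a steel stem 8 mm across.
- probe_tip (a point): The round end of the probe's stem, on its axis, 80 mm below the handle's centre (50 mm below the handle's foot).
- spare_handle (a point): The other tool in the stand, to be left alone: round waisted grey handle 28 mm across and 44 mm high on a short stem; this point is its handle's middle, 84 mm above the table.
- bottle_mid (a point): Capped bottle 64 mm across, 150 mm high, loose, to be left alone; point half-way up.
- jar_mid (a point): Capped jar 60 mm across, 65 mm high, loose, to be left alone; point half-way up.
Mind the look-alikes: they are no part of the job. What is shaped like the probe but green, pink or yellow is not meant.

How it is judged:
On the way, in this order (a step that is already met when the one before it is completed fails the run):
1. the shutter is fully open (value of joint shutter above 0.074 m), for 0.2 s.
2. the probe is held with its tip clear of the stand (height (world z) of probe_tip above 0.065 m and contact force between probe and the fingers above 1 N), for 0.2 s.
3. the probe's tip presses lightly on the middle of the disc, square to the deck (x of probe_tip in the frame of check_mark between -0.007 and 0.007 m and y of probe_tip in the frame of check_mark between -0.007 and 0.007 m and angle between the z axis of probe and the z axis of check_mark, either way round below 0.14 rad and value of joint check_disc between 0.003 and 0.01 m and contact force between probe and check_disc_c0 between 1.5 and 9 N and contact force between probe and the fingers above 1 N), for 0.3 s.
At the end, for the whole second after the job is handed in: Shutter within 6 mm of its open stop; probe gripped and still, its tip within 7 mm (along each deck axis) of the disc's centre, its axis within 0.14 rad (8 degrees) of the deck's normal, the disc pressed in by 3 to 10 mm with 1.5 to 9 N; held so through the last second (all of step 3 and value of joint shutter above 0.074 m and linear speed of probe below 0.02 m/s); the arm keeps its last pose, push and grip.
It fails at once if the probe is pressed hard on the disc (over 15 N) (contact force between probe and check_disc_c0 above 15 N).
It fails at once if the other tool, the bottle or the jar is moved by more than 30 mm (distance of any of spare_handle, bottle_mid, jar_mid from where it was at the start of the episode above 0.03 m).
It also fails if it takes over 51 s, if anything falls off the work surface, if the arm or the gripper's body presses on something with over 40 N, if the wrist force passes 120 N, or if a joint passes its speed limit or range.

## Working session

There is one attempt and no reset: what is moved stays moved. The work goes in short steps, Python scripts to look and compute and a tool call to move; the robot and the scene stay as the last step left them, time stands still between calls to the robot, and variables do not carry over. Pictures are saved under pics/ and viewed, at most 10 in all, crops included, and the job is handed in when it is done.

Besides the shell and the picture viewer there is one more tool, called after "Call:" as a command line: name --argument value ..., lists and objects as JSON in quotes. send_rows: Moves the arm, as the interface text tells. Its arguments: {"type":"object","properties":{"series":{"type":"array","items":{"type":"array","items":{"type":"array","items":{"type":"number"}}}},"newtons":{"type":"number"}},"required":["series"]}

```bash
mkdir -p pics; python3 - <<'E'
from plant import bot, viewer
import cv2,numpy as np
s=bot.get_state();print(s['clock'],s['ee_pos'],s['tool_rot'],s['grip_width'])
ims=[]
for c in ['side','top']:
    im=viewer.capture(c);cv2.imwrite(f'pics/{c}0.png',im[:,:,::-1])
    i=viewer.camera_info(c);print(c,i['fx'],i['cx'],i['cy'],i['dist_coeffs'],np.round(i['pose'],3).tolist())
    for t in ['check_mark','shutter_grip','probe_handle','spare_handle','probe_tip','reader','stand','bottle_mid','jar_mid']:
        try: print(t,[(np.round(d['xy']).tolist(),round(d['score'],2)) for d in viewer.tip_of(c,t)][:4])
        except Exception as e: print(t,e)
E
```

```text
0.0 [ 0.29075875 -0.60852191  0.23032342] [-3.06218726e+00 -6.94083447e-01  8.40131919e-04] 1.0014435673748878
side 488.5518022238745 310.1784055272917 240.77428011953967 [0.02846384 0.         0.         0.         0.        ] [[0.918, -0.252, 0.307, 0.33], [-0.397, -0.586, 0.706, -0.576], [0.002, -0.77, -0.638, 0.543], [0.0, 0.0, 0.0, 1.0]]
check_mark [([322.0, 197.0], 0.37)]
shutter_grip [([314.0, 185.0], 0.69)]
probe_handle [([338.0, 282.0], 0.96), ([440.0, 325.0], 0.85), ([363.0, 326.0], 0.82), ([293.0, 354.0], 0.64)]
spare_handle [([407.0, 395.0], 0.69)]
probe_tip [([333.0, 323.0], 0.98), ([293.0, 392.0], 0.59), ([429.0, 371.0], 0.56)]
reader [([312.0, 218.0], 0.75), ([164.0, 299.0], 0.32)]
stand [([408.0, 394.0], 0.68)]
bottle_mid [([314.0, 182.0], 0.66), ([459.0, 273.0], 0.65)]
jar_mid [([162.0, 298.0], 0.81)]
top 500.0808191086391 328.9580072439246 239.53430532629227 [-0.04061195  0.          0.          0.          0.        ] [[-0.019, -0.985, 0.169, 0.404], [-1.0, 0.017, -0.014, -0.089], [0.011, -0.169, -0.986, 0.806], [0.0, 0.0, 0.0, 1.0]]
check_mark []
shutter_grip [([234.0, 184.0], 0.94)]
probe_handle [([428.0, 227.0], 0.95), ([425.0, 290.0], 0.9), ([447.0, 172.0], 0.9), ([367.0, 228.0], 0.73)]
spare_handle [([492.0, 225.0], 0.57)]
probe_tip [([416.0, 293.0], 0.83), ([435.0, 184.0], 0.82), ([492.0, 226.0], 0.72)]
reader [([218.0, 195.0], 0.74)]
stand []
bottle_mid [([393.0, 120.0], 0.77)]
jar_mid [([292.0, 372.0], 0.82)]
```

View pics/side0.png

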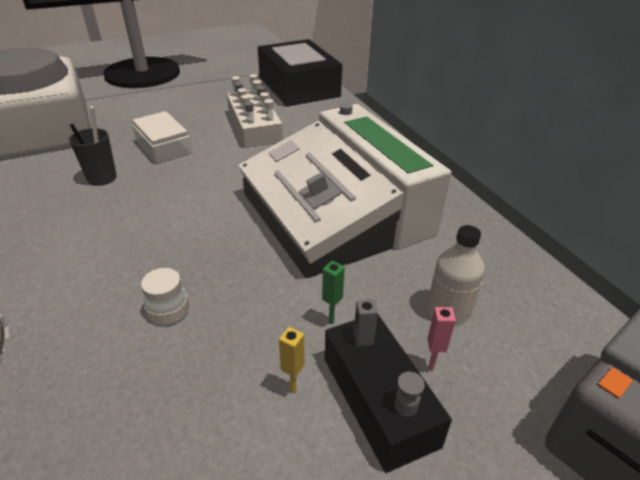

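View pics/top0.png

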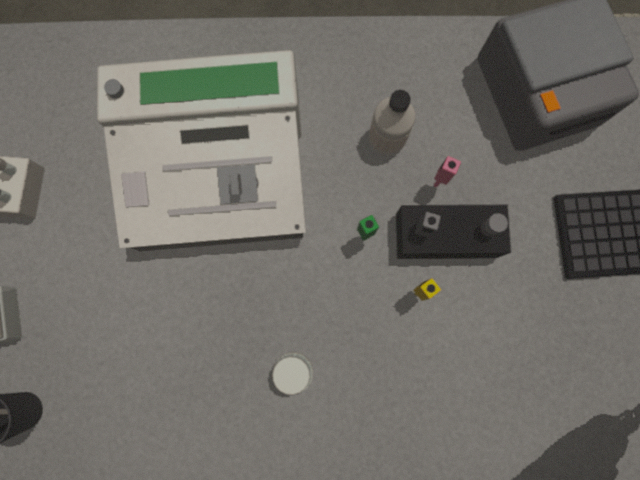

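The side view shows the grey square handle in the stand at (366,322), with the round spare at (408,392). The green (333,283), yellow (291,352) and pink (441,328) look-alikes stand outside it. In the top view the grey square is at (430,222), the spare at (495,225), the shutter grip at (236,184), and the deck screws are at the four corners.

```bash
cat > h.py <<'E'
import numpy as np,cv2
from plant import bot,viewer
from scipy.spatial.transform import Rotation as R
from scipy.optimize import least_squares
def cam(c):
    i=viewer.camera_info(c);K=np.array([[i['fx'],0,i['cx']],[0,i['fy'],i['cy']],[0,0,1]]);return K,np.array(i['dist_coeffs']),np.array(i['pose'])
def proj(P,C):
    K,d,T=C;Ti=np.linalg.inv(T);return cv2.projectPoints(np.atleast_2d(P).astype(float),cv2.Rodrigues(Ti[:3,:3])[0],Ti[:3,3],K,d)[0][:,0]
def ray(p,C):
    K,d,T=C;q=cv2.undistortPoints(np.array([[p]],float),K,d)[0,0];return T[:3,3],T[:3,:3]@np.r_[q,1]
def onz(p,C,z):
    o,v=ray(p,C);return o+v*(z-o[2])/v[2]
def tri(obs):
    f=lambda P:np.concatenate([proj(P,C)[0]-p for p,C in obs])
    r=least_squares(f,onz(*obs[0],.1));return r.x,np.abs(r.fun).max()
E
python3 - <<'E'
from h import *
S,T=cam('side'),cam('top')
ims={'s':cv2.imread('pics/side0.png',0),'t':cv2.imread('pics/top0.png',0)}
def dark(k,p,r=6):
    x,y=p;w=ims[k][y-r:y+r+1,x-r:x+r+1].astype(float);w=np.clip(np.median(w)-25-w,0,None)
    g=np.mgrid[-r:r+1,-r:r+1];return (x+(w*g[1]).sum()/w.sum(),y+(w*g[0]).sum()/w.sum())
ts=[dark('t',p) for p in [(113,133),(288,118),(297,227),(127,241)]]
ss=[dark('s',p,4) for p in [(319,126),(392,191),(307,243),(246,166)]]
print(np.round(ts,1).tolist(),np.round(ss,1).tolist())
for a,b in zip(ts,ss): print('screw',tri([(a,T),(b,S)]))
n=np.array([-np.sin(.3),0,np.cos(.3)]);u=np.array([np.cos(.3),0,np.sin(.3)])
def deck(q,a,b,h=0):
    P=np.array([0,0,.092])+a*u+b*np.array([0,1,0])+h*n
    return R.from_euler('z',q[2]).apply(P)+[q[0],q[1],0]
sg=[(1,1),(1,-1),(-1,-1),(-1,1)]
def f(q): 
    P=np.array([deck(q,i*q[3],j*q[4]) for i,j in sg]);return np.r_[(proj(P,T)-ts).ravel(),(proj(P,S)-ss).ravel()]
P0=tri([((236,184),T),((316,186),S)]);print('grip tri',P0)
r=least_squares(f,[P0[0][0],P0[0][1]+.06,0,.08,.13],loss='soft_l1');print('reader',r.x,np.round(r.fun,1))
q=r.x;np.save('reader.npy',q);print('mark',deck(q,-.01,-.06),'grip',deck(q,-.01,-.06,.021),proj(deck(q,-.01,-.06,.021),T),proj(deck(q,-.01,-.06,.021),S))
for n_,a,b,z in [('probe top hole',(431,222),(367,305),.122),('spare',(495,224),(410,381),.106)]: print(n_,tri([(a,T),(b,S)]),onz(a,T,z),onz(b,S,z))
t=cv2.imread('pics/top0.png');s=cv2.imread('pics/side0.png')
A=cv2.resize(t[190:270,385:525],None,fx=5,fy=5,interpolation=2);B=cv2.resize(t[145:225,170:310],None,fx=5,fy=5,interpolation=2)[:,:,:]
C=cv2.resize(s[285:365,330:400],None,fx=5,fy=5,interpolation=2)[:300]
cv2.imwrite('pics/crop.png',cv2.resize(np.vstack([A,B]),None,fx=.75,fy=.75))
E
```

```text
[[112.3, 132.3], [286.8, 117.5], [297.2, 228.4], [126.9, 241.5]] [[319.0, 123.6], [393.3, 190.8], [306.4, 242.8], [244.3, 164.7]]
screw (array([0.68816292, 0.2150157 , 0.11558881]), np.float64(1.7629131159827693))
screw (array([ 0.70482472, -0.03990413,  0.11439619]), np.float64(0.18154727714261298))
screw (array([ 0.54955658, -0.05198939,  0.06833219]), np.float64(1.2669043898242194))
screw (array([0.5329196 , 0.20390495, 0.0680648 ]), np.float64(0.7111155889921861))
grip tri (array([0.60697384, 0.03517197, 0.10398193]), np.float64(0.6082623649459151))
reader [0.61846321 0.08169518 0.06794423 0.08091729 0.12807175] [ 0.4 -0.6  0.6 -0.3 -0.1 -1.5 -0.1 -0.4 -2.3  0.5 -0.1 -0.4 -1.1  0.1
 -0.9  0.1]
mark [0.61300541 0.02118502 0.0890448 ] grip [0.6068138  0.02076369 0.10910686] [[245.24213251 183.49760054]] [[320.20834021 187.72573252]]
probe top hole (array([ 0.54572848, -0.2425453 ,  0.12118527]), np.float64(1.6694929812941837)) [ 0.54318182 -0.24158604  0.122     ] [ 0.54708864 -0.24328905  0.122     ]
spare (array([ 0.54552686, -0.34013329,  0.10202778]), np.float64(1.8248753599752945)) [ 0.54206012 -0.33771938  0.106     ] [ 0.54510274 -0.34238924  0.106     ]
```

View pics/crop.png

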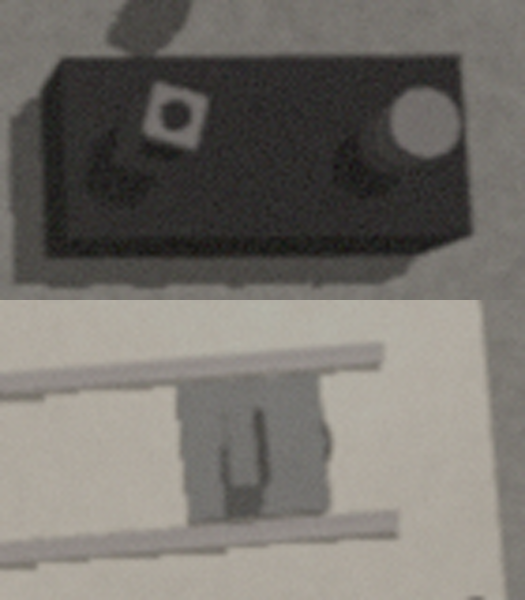

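The crop confirms that the grey square probe handle is in the stand's left hole, with its yaw about -17°. The round spare is on the right. The shutter sits about 14 mm open already, and the disc's hole just shows at its right edge. Next I'll work out the approach to the grip.

```bash
cat >> h.py <<'E'
q=np.load('reader.npy')
n0=np.array([-np.sin(.3),0,np.cos(.3)]);u0=np.array([np.cos(.3),0,np.sin(.3)])
def deck(a,b,h=0):
    return R.from_euler('z',q[2]).apply(np.array([0,0,.092])+a*u0+b*np.array([0,1,0])+h*n0)+[q[0],q[1],0]
RD=R.from_euler('z',q[2])*R.from_matrix(np.c_[u0,[0,-1,0],-n0])  # tool square to deck, closing along reader y
def down(yaw): return R.from_euler('z',yaw)*R.from_matrix(np.diag([1,-1,-1.]))
def go(P,Rt):
    s=bot.get_state();R0=R.from_rotvec(s['tool_rot']);d=R0.inv().apply(P-s['ee_pos']);w=np.degrees((R0.inv()*Rt).as_rotvec())
    print('t',round(s['clock'],2),'target',np.round(P,3),'shift',np.round(d,4),'turn',np.round(w,2),'|d|',np.linalg.norm(d).round(3),np.linalg.norm(w).round(1))
E
python3 - <<'E'
from h import *
T=cam('top')
for nm,p in [('green',(369,224)),('pink',(449,163)),('yellow',(429,288))]: print(nm,onz(p,T,.09))
print('bottle',onz((400,100),T,.15),'jar',onz((291,374),T,.065))
go(deck(-.01,-.046,.012+.09),RD)
E
```

```text
green [ 0.5481938  -0.15754358  0.09      ]
pink [ 0.63960083 -0.28085724  0.09      ]
yellow [ 0.453212   -0.24075672  0.09      ]
bottle [ 0.71313053 -0.20131624  0.15      ] jar [ 0.33492854 -0.04061823  0.065     ]
t 1.0 target [0.582 0.033 0.186] shift [ 0.5394 -0.454   0.0448] turn [-3.24 16.98 21.49] |d| 0.706 27.6
```

Call:
send_rows --series '[[[0.539,-0.454,0.045,-3.24,16.98,21.49,0.04],[0.539,-0.454,0.045,-3.24,16.98,21.49,0.04],[0.539,-0.454,0.045,-3.24,16.98,21.49,0.04],[0.539,-0.454,0.045,-3.24,16.98,21.49,0.04],[0.539,-0.454,0.045,-3.24,16.98,21.49,0.04],[0.539,-0.454,0.045,-3.24,16.98,21.49,0.04],[0.539,-0.454,0.045,-3.24,16.98,21.49,0.04],[0.539,-0.454,0.045,-3.24,16.98,21.49,0.04]]]' --newtons 25

```text
clock: 2.0
ee_pos: [0.4976, -0.1528, 0.1999]
tool_rot: [-3.095, -0.104, -0.47]
contact_force: [1.2, -0.9, 0.3]
grip_width: 0.466
gripper_force: 0.0
```

```bash
python3 -c "
from h import *
go(deck(-.01,-.046,.012+.09),RD)"
```

```text
t 2.0 target [0.582 0.033 0.186] shift [ 0.0884 -0.1798  0.0415] turn [ 0.03 -0.07 -0.02] |d| 0.205 0.1
```

Call:
send_rows --series '[[[0.088,-0.18,0.0415,0,0,0,0.04],[0.088,-0.18,0.0415,0,0,0,0.04],[0.088,-0.18,0.0415,0,0,0,0.04],[0.088,-0.18,0.0415,0,0,0,0.04],[0.088,-0.18,0.0415,0,0,0,0.04],[0.088,-0.18,0.0415,0,0,0,0.04]]]'

```text
clock: 2.75
ee_pos: [0.5802, 0.03, 0.1857]
tool_rot: [-3.096, -0.102, -0.467]
contact_force: [-0.1, 0.4, 0.3]
grip_width: 0.467
gripper_force: 0.0
```

```bash
python3 - <<'E'
from h import *
go(deck(-.01,-.046,.012),RD)
W=cam('wrist');im=viewer.capture('wrist')[:,:,::-1].copy()
print(W[0][0,0],W[2].round(3).tolist())
print([(np.round(d['xy']).tolist(),round(d['score'],2)) for d in viewer.tip_of('wrist','shutter_grip')])
for s_ in (0,.014):
  p=proj(deck(-.01,-.06+s_,.036),W)[0];print(s_,p);cv2.circle(im,tuple(int(v) for v in p),4,(0,0,255),1)
cv2.imwrite('pics/w1.png',im)
E
```

```text
t 2.75 target [0.609 0.035 0.101] shift [ 0.0021 -0.0031  0.0898] turn [ 0.06  0.04 -0.09] |d| 0.09 0.1
353.00723082900663 [[0.065, -0.998, -0.008, 0.612], [-0.998, -0.065, 0.0, 0.032], [-0.001, 0.008, -1.0, 0.343], [0.0, 0.0, 0.0, 1.0]]
[([317.0, 251.0], 0.7)]
0 [339.3292916  257.90258304]
0.014 [316.87000474 257.97760242]
```

View pics/w1.png

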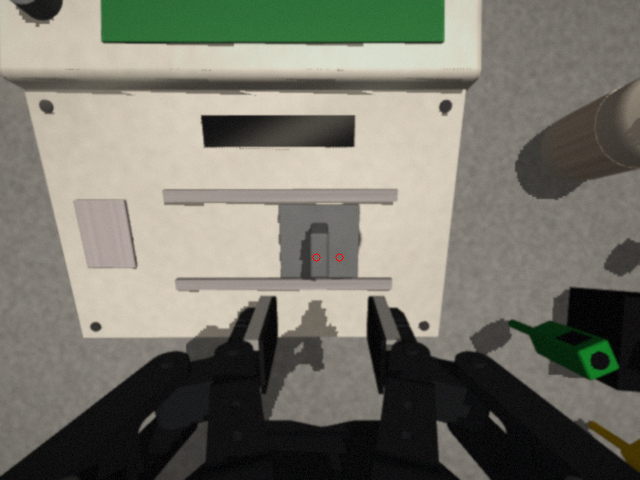

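The wrist view shows the grip top at about (319,255), where the prediction for about 13 mm open is (318,258). The fingers straddle it, so I can descend and push.

Call:
send_rows --series '[[[0.002,-0.003,0.03,0,0,0,0.04],[0.002,-0.003,0.06,0,0,0,0.04],[0.002,-0.003,0.08,0,0,0,0.04],[0.002,-0.003,0.09,0,0,0,0.04],[0.002,-0.003,0.09,0,0,0,0.04]]]'

```text
clock: 3.48
ee_pos: [0.6088, 0.0363, 0.1001]
tool_rot: [-3.095, -0.104, -0.466]
contact_force: [-0.1, -0.0, 0.4]
grip_width: 0.469
gripper_force: 0.0
```

Call:
send_rows --series '[[[0,-0.01,0,0,0,0,0.04],[0,-0.02,0,0,0,0,0.04],[0,-0.03,0,0,0,0,0.04],[0,-0.04,0,0,0,0,0.04],[0,-0.05,0,0,0,0,0.04],[0,-0.06,0,0,0,0,0.04],[0,-0.066,0,0,0,0,0.04],[0,-0.07,0,0,0,0,0.04]]]'

```text
clock: 4.47
ee_pos: [0.6041, 0.1069, 0.1004]
tool_rot: [-3.094, -0.105, -0.467]
contact_force: [1.1, -1.5, 2.5]
grip_width: 0.468
gripper_force: 0.8
```

```bash
python3 - <<'E'
from h import *
go(deck(-.01,.02,.012),RD)
W=cam('wrist');im=viewer.capture('wrist')[:,:,::-1].copy()
print([(np.round(d['xy']).tolist(),round(d['score'],2)) for d in viewer.tip_of('wrist','check_mark')], proj(deck(-.01,-.06),W))
p=proj(deck(-.01,.02,.036),W)[0];cv2.circle(im,tuple(int(v) for v in p),4,(0,0,255),1)
p=proj(deck(-.01,-.06,0),W)[0];cv2.circle(im,tuple(int(v) for v in p),3,(0,0,255),1)
cv2.imwrite('pics/w2.png',im)
E
```

```text
t 4.47 target [0.604 0.101 0.101] shift [-0.0005  0.0061 -0.0003] turn [-0.01  0.01  0.01] |d| 0.006 0.0
[([502.0, 298.0], 0.83)] [[501.78034844 301.22247466]]
```

View pics/w2.png

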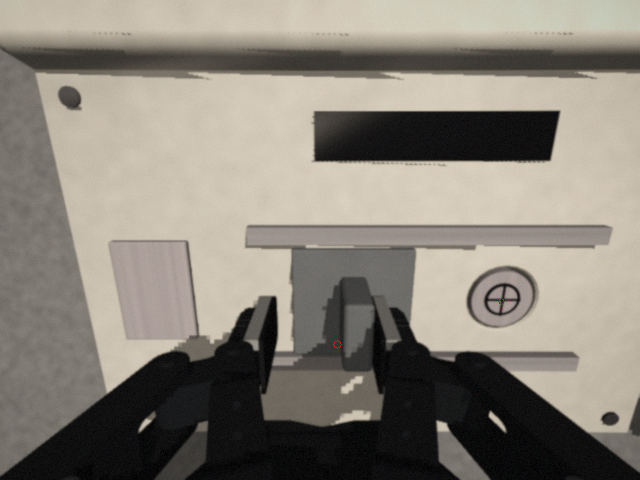

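The disc cross at (502,298) matches its prediction. The grip still needs about 8 mm of travel, so I'll keep pushing in small steps.

Call:
send_rows --series '[[[0,-0.003,0,0,0,0,0.04],[0,-0.005,0,0,0,0,0.04],[0,-0.007,0,0,0,0,0.04],[0,-0.007,0,0,0,0,0.04]]]'

```text
clock: 5.08
ee_pos: [0.6035, 0.1136, 0.1002]
tool_rot: [-3.095, -0.105, -0.467]
contact_force: [0.1, -0.3, 0.1]
grip_width: 0.466
gripper_force: 0.4
```

Call:
send_rows --series '[[[0,-0.001,0,0,0,0,0.04],[0,-0.002,0,0,0,0,0.04],[0,-0.002,0,0,0,0,0.04]]]'

```text
clock: 5.45
ee_pos: [0.6035, 0.1143, 0.1003]
tool_rot: [-3.096, -0.103, -0.467]
contact_force: [-0.3, -4.7, -0.2]
grip_width: 0.467
gripper_force: 2.4
```

The 4.7 N reaction shows the shutter is at its stop. I'll retract and go above the probe.

Call:
send_rows --series '[[[0,0.003,0,0,0,0,0.04],[0,0.004,-0.05,0,0,0,0.06],[0,0.004,-0.1,0,0,0,0.06],[0,0.004,-0.1,0,0,0,0.06]]]'

```text
clock: 5.95
ee_pos: [0.5764, 0.1114, 0.2007]
tool_rot: [-3.089, -0.107, -0.48]
contact_force: [1.1, -0.3, 0.1]
grip_width: 0.702
gripper_force: 0.0
```

```bash
python3 -c "
from h import *
go(np.array([.545,-.242,.19]),down(np.radians(-17)))"
```

```text
t 5.95 target [ 0.545 -0.242  0.19 ] shift [-0.0562  0.3504 -0.0077] turn [ -3.39 -17.45  20.79] |d| 0.355 27.4
```

Call:
send_rows --series '[[[-0.056,0.35,-0.008,-3.4,-17.45,20.8,0.06],[-0.056,0.35,-0.008,-3.4,-17.45,20.8,0.06],[-0.056,0.35,-0.008,-3.4,-17.45,20.8,0.06],[-0.056,0.35,-0.008,-3.4,-17.45,20.8,0.06],[-0.056,0.35,-0.008,-3.4,-17.45,20.8,0.06],[-0.056,0.35,-0.008,-3.4,-17.45,20.8,0.06],[-0.056,0.35,-0.008,-3.4,-17.45,20.8,0.06],[-0.056,0.35,-0.008,-3.4,-17.45,20.8,0.06]]]'

```text
clock: 6.95
ee_pos: [0.5428, -0.2423, 0.1863]
tool_rot: [3.103, -0.465, -0.013]
contact_force: [0.9, 0.5, 0.4]
grip_width: 0.7
gripper_force: 0.0
```

```bash
python3 - <<'E'
from h import *
go(np.array([.545,-.242,.078]),down(np.radians(-17)))
W=cam('wrist');im=viewer.capture('wrist')[:,:,::-1].copy()
print([(np.round(d['xy']).tolist(),round(d['score'],2)) for d in viewer.tip_of('wrist','probe_handle')],W[2].round(3).tolist())
cv2.imwrite('pics/w3raw.png',im)
for yaw in (-17,):
  c=[proj(np.array([.545,-.242,.122])+R.from_euler('z',np.radians(yaw)).apply([a*.011,b*.011,0]),W)[0] for a,b in ((1,1),(1,-1),(-1,-1),(-1,1))]
  print(np.round(c).tolist());cv2.polylines(im,[np.int32(c)],True,(0,0,255),1)
cv2.imwrite('pics/w3.png',cv2.resize(im[120:420,140:540],None,fx=2,fy=2))
E
```

```text
t 6.95 target [ 0.545 -0.242  0.078] shift [ 0.0029 -0.0015  0.1083] turn [ 0.27  0.44 -0.04] |d| 0.108 0.5
[([316.0, 243.0], 0.85), ([336.0, 99.0], 0.75), ([352.0, 342.0], 0.67), ([211.0, 269.0], 0.58)] [[-0.294, -0.908, -0.297, 0.618], [-0.956, 0.281, 0.088, -0.265], [0.004, 0.31, -0.951, 0.327], [0.0, 0.0, 0.0, 1.0]]
[[301.0, 242.0], [338.0, 242.0], [337.0, 275.0], [302.0, 275.0]]
```

View pics/w3.png

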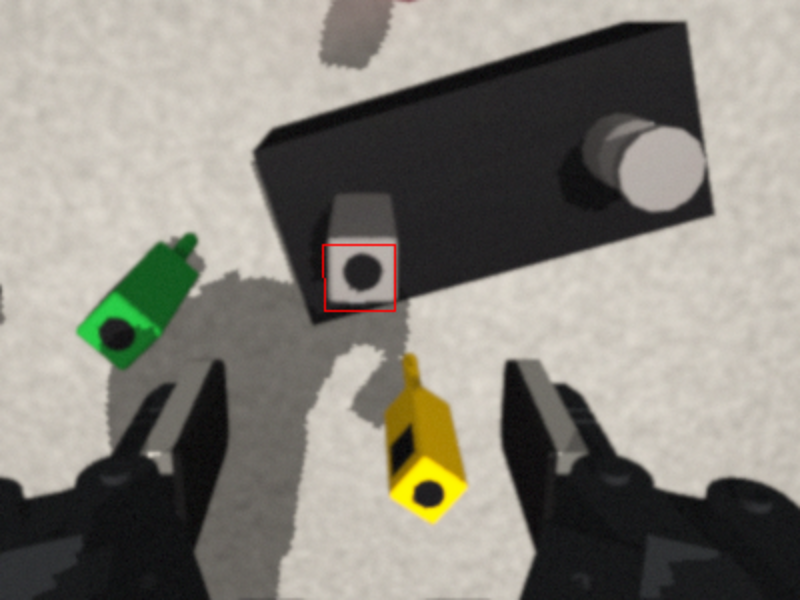

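The grey square handle is centred at crop (362,270), about 2 mm further out than predicted, and its yaw matches. The green and yellow look-alikes are well clear. I'll descend and grip.

Call:
send_rows --series '[[[0.005,-0.001,0.03,0.3,0.4,0,0.06],[0.005,-0.001,0.06,0.3,0.4,0,0.06],[0.005,-0.001,0.09,0.3,0.4,0,0.06],[0.005,-0.001,0.105,0.3,0.4,0,0.06],[0.005,-0.001,0.105,0.3,0.4,0,0.06],[0.005,-0.001,0.105,0.3,0.4,0,0.02],[0.005,-0.001,0.105,0.3,0.4,0,0.005],[0.005,-0.001,0.105,0.3,0.4,0,0.005]]]' --newtons 60

```text
clock: 8.05
ee_pos: [0.5474, -0.2447, 0.0832]
tool_rot: [3.106, -0.467, 0.003]
contact_force: [-0.2, 1.2, 4.7]
grip_width: 0.246
gripper_force: 58.8
```

Call:
send_rows --series '[[[0,0,0,0,0,0,0.005],[0,0,0,0,0,0,0.005],[0,0,0,0,0,0,0.005]]]'

```text
clock: 8.43
ee_pos: [0.5474, -0.2447, 0.0832]
tool_rot: [3.106, -0.467, 0.003]
contact_force: [0.1, 1.3, 6.6]
grip_width: 0.246
gripper_force: 59.0
```

Call:
send_rows --series '[[[0,0,-0.02,0,0,0,0.005],[0,0,-0.05,0,0,0,0.005],[0,0,-0.09,0,0,0,0.005],[0,0,-0.13,0,0,0,0.005],[0,0,-0.16,0,0,0,0.005],[0,0,-0.16,0,0,0,0.005],[0,0,-0.16,0,0,0,0.005]]]'

```text
clock: 9.3
ee_pos: [0.5458, -0.2442, 0.2409]
tool_rot: [3.107, -0.467, -0.003]
contact_force: [0.1, 0.2, -1.9]
grip_width: 0.249
gripper_force: 58.7
```

```bash
python3 - <<'E'
from h import *
s=bot.get_state();R0=R.from_rotvec(s['tool_rot']);p=s['ee_pos'];print(s['clock'],p,s['contact_force'])
for c in ('side','top','wrist'):
  C=cam(c);im=viewer.capture(c)[:,:,::-1].copy()
  t=proj(p+R0.apply([0,0,.0712]),C)[0];h=proj(p+R0.apply([0,0,-.0088]),C)[0]
  print(c,'pred tip',t.round(1),'handle',h.round(1),[(np.round(d['xy'],1).tolist(),round(d['score'],2)) for d in viewer.tip_of(c,'probe_tip')])
  if c=='side':
    for z in (.0712,.0212): cv2.circle(im,tuple(np.int32(proj(p+R0.apply([0,0,z]),C)[0])),2,(0,0,255),-1)
    x,y=np.int32(t);x0=max(x-100,0);y0=max(y-90,0);cv2.imwrite('pics/s4.png',cv2.resize(im[y0:y0+140,x0:x0+190],None,fx=4,fy=4));print(x0,y0)
E
```

```text
9.3 [ 0.54583801 -0.24416556  0.24088592] [ 0.06805232  0.2357635  -1.85156168]
side pred tip [369.6 276.2] handle [376.1 218.1] [([369.5, 277.0], 0.96), ([294.4, 393.6], 0.77), ([333.0, 324.4], 0.65), ([429.6, 371.5], 0.61)]
269 186
top pred tip [440.5 212.7] handle [456.5 197.1] [([414.0, 294.5], 0.89), ([439.2, 215.3], 0.67)]
wrist pred tip [321.7 259.2] handle [321.4 324. ] [([316.2, 257.2], 0.97), ([247.9, 228.1], 0.72)]
```

View pics/s4.png

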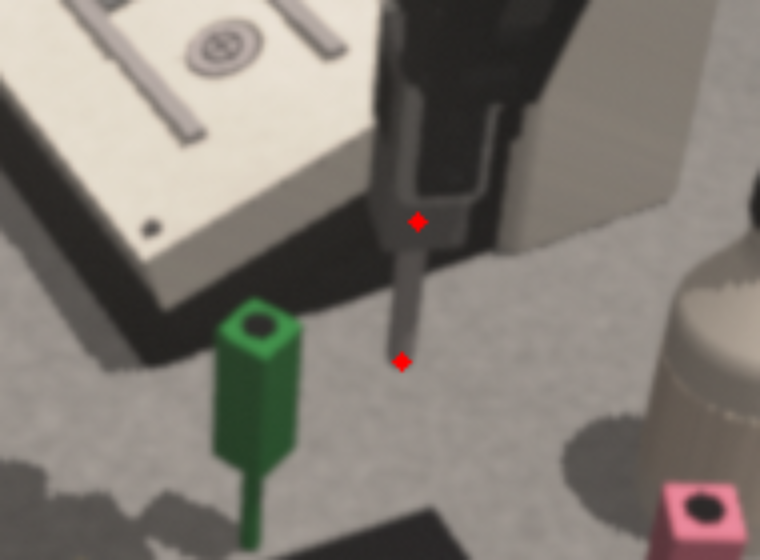

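The probe is held straight. The predicted tip (369.6,276.2) agrees with the detected one (369.5,277). Next I'll go above the disc, square to the deck.

```bash
python3 -c "
from h import *
go(deck(-.01,-.06,.04+.0712),RD)"
```

```text
t 9.6 target [0.58  0.019 0.195] shift [-0.0448 -0.2615  0.0458] turn [  3.15  17.09 -20.83] |d| 0.269 27.1
```

Call:
send_rows --series '[[[-0.045,-0.2615,0,3.15,17.1,-20.8,0.005],[-0.045,-0.2615,0,3.15,17.1,-20.8,0.005],[-0.045,-0.2615,0.02,3.15,17.1,-20.8,0.005],[-0.045,-0.2615,0.046,3.15,17.1,-20.8,0.005],[-0.045,-0.2615,0.046,3.15,17.1,-20.8,0.005],[-0.045,-0.2615,0.046,3.15,17.1,-20.8,0.005],[-0.045,-0.2615,0.046,3.15,17.1,-20.8,0.005],[-0.045,-0.2615,0.046,3.15,17.1,-20.8,0.005]]]'

```text
clock: 10.6
ee_pos: [0.5808, 0.017, 0.1964]
tool_rot: [-3.096, -0.1, -0.471]
contact_force: [0.0, 0.2, -1.6]
grip_width: 0.252
gripper_force: 59.0
```

```bash
python3 -c "
from h import *
go(deck(-.01,-.06,.012+.0712),RD)"
```

```text
t 10.6 target [0.588 0.02  0.169] shift [-0.0008 -0.002   0.0289] turn [ 0.11 -0.13 -0.17] |d| 0.029 0.2
```

Call:
send_rows --series '[[[-0.001,-0.002,0.015,0,0,0,0.005],[-0.001,-0.002,0.025,0,0,0,0.005],[-0.001,-0.002,0.029,0,0,0,0.005],[-0.001,-0.002,0.029,0,0,0,0.005]]]'

```text
clock: 11.1
ee_pos: [0.5878, 0.0213, 0.1673]
tool_rot: [-3.095, -0.104, -0.469]
contact_force: [0.4, 0.3, -0.4]
grip_width: 0.252
gripper_force: 59.0
```

```bash
python3 - <<'E'
from h import *
s=bot.get_state();R0=R.from_rotvec(s['tool_rot']);p=s['ee_pos'];tip=p+R0.apply([0,0,.0712])
go(deck(-.01,-.06,.0712),RD)
out=[]
for c in ('side','wrist','top'):
  C=cam(c);im=viewer.capture(c)[:,:,::-1].copy();m=proj(deck(-.01,-.06),C)[0];t=proj(tip,C)[0]
  f=lambda n:[(np.round(d['xy'],1).tolist(),round(d['score'],2)) for d in viewer.tip_of(c,n)][:3]
  print(c,'tip pred',t.round(1),f('probe_tip'),'mark pred',m.round(1),f('check_mark'))
  for k,(v,col) in enumerate(((m,(0,0,255)),(t,(255,0,0)))): cv2.circle(im,tuple(np.int32(v.round())),1,col,-1)
  x,y=np.int32(m);o=im[y-35:y+35,x-40:x+40];out.append(cv2.resize(o,None,fx=4.8,fy=4.8,interpolation=2)); print(x-40,y-35)
cv2.imwrite('pics/d5.png',np.hstack(out[:2]))
E
```

```text
t 11.1 target [0.592 0.02  0.157] shift [0.0009 0.0018 0.011 ] turn [ 0.04 -0.03 -0.03] |d| 0.011 0.1
side tip pred [320.8 192. ] [([335.1, 323.2], 0.87), ([321.8, 191.8], 0.73), ([429.6, 370.1], 0.69)] mark pred [323.4 197.1] [([324.0, 193.8], 0.46)]
283 162
wrist tip pred [321.8 258.9] [([321.0, 258.4], 0.7), ([593.8, 444.2], 0.67), ([510.1, 336.1], 0.6)] mark pred [324.4 252.2] [([322.9, 248.7], 0.83)]
284 217
top tip pred [245. 184.] [([416.4, 295.9], 0.91), ([436.4, 183.1], 0.73)] mark pred [247.1 183.2] []
207 148
```

View pics/d5.png

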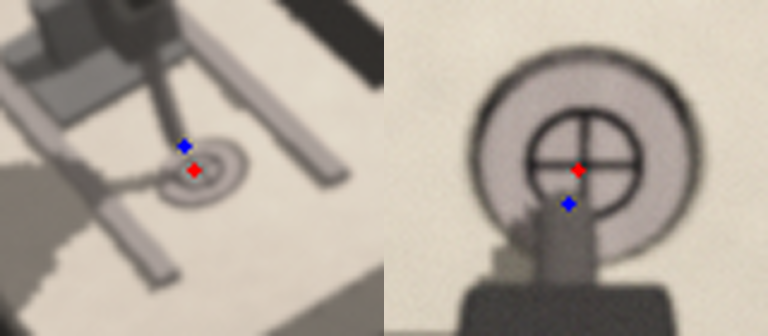

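The wrist crop shows the cross at (585,163), 1 mm right of and 1 mm above the prediction (578,170). The stem is where I expected it. I'll correct laterally and descend gently, watching the force.

Call:
send_rows --series '[[[0.002,0.003,0,0,0,0,0.005],[0.002,0.003,0.003,0,0,0,0.005],[0.002,0.003,0.006,0,0,0,0.005],[0.002,0.003,0.009,0,0,0,0.005],[0.002,0.003,0.009,0,0,0,0.005],[0.002,0.003,0.009,0,0,0,0.005]]]'

```text
clock: 12.3
ee_pos: [0.5928, 0.0187, 0.1599]
tool_rot: [-3.095, -0.104, -0.47]
contact_force: [0.1, -0.5, -1.1]
grip_width: 0.249
gripper_force: 59.0
```

Call:
send_rows --series '[[[0,0,0.001,0,0,0,0.005],[0,0,0.002,0,0,0,0.005],[0,0,0.003,0,0,0,0.005],[0,0,0.004,0,0,0,0.005],[0,0,0.004,0,0,0,0.005],[0,0,0.004,0,0,0,0.005]]]'

```text
clock: 13.05
ee_pos: [0.594, 0.0187, 0.1561]
tool_rot: [-3.095, -0.104, -0.47]
contact_force: [-0.5, -0.1, 0.1]
grip_width: 0.253
gripper_force: 59.0
```

```bash
python3 - <<'E'
from h import *
go(deck(-.01,-.06,.0712),RD)
n=-RD.apply([0,0,1]);F=[]
for k in range(4): viewer.capture('wrist');F.append(bot.get_state()['contact_force'])
print(np.round(np.array(F)@n,2))
E
```

```text
t 13.05 target [0.592 0.02  0.157] shift [-0.0015 -0.0012 -0.0015] turn [ 0.04 -0.09 -0.03] |d| 0.002 0.1
[ 0.22 -0.21  0.33 -0.6 ]
```

Call:
send_rows --series '[[[0,0,0.001,0,0,0,0.005],[0,0,0.002,0,0,0,0.005],[0,0,0.003,0,0,0,0.005],[0,0,0.003,0,0,0,0.005],[0,0,0.003,0,0,0,0.005]]]'

```text
clock: 13.88
ee_pos: [0.5949, 0.0187, 0.1533]
tool_rot: [-3.095, -0.104, -0.471]
contact_force: [-0.6, -0.8, 1.2]
grip_width: 0.25
gripper_force: 59.1
```

```bash
python3 - <<'E'
from h import *
go(deck(-.01,-.06,.0712),RD)
n=-RD.apply([0,0,1]);F=[]
for k in range(6): im=viewer.capture('wrist');F.append(bot.get_state()['contact_force'])
f=np.array(F)@n;print(np.round(f,2),f.mean())
cv2.imwrite('pics/d6.png',cv2.resize(im[210:300,265:385,::-1],None,fx=6,fy=6,interpolation=2))
E
```

```text
t 13.88 target [0.592 0.02  0.157] shift [-0.0016 -0.0012 -0.0044] turn [ 0.05 -0.1  -0.02] |d| 0.005 0.1
[1.16 1.53 1.76 1.97 2.61 1.97] 1.8343443667688435
```

View pics/d6.png

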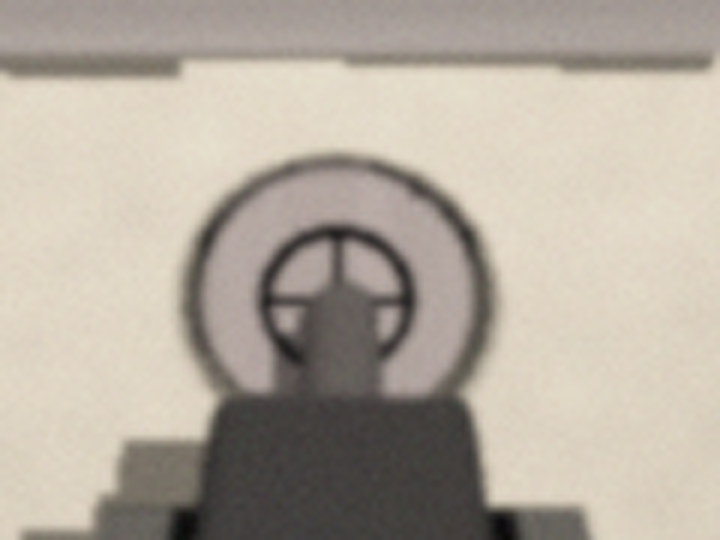

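The tip sits on the cross (column 340, row 300). The force slope is 0.65 N/mm and the disc is pressed about 3 mm, so I'll press 3 mm more.

Call:
send_rows --series '[[[0,0,0.001,0,0,0,0.005],[0,0,0.002,0,0,0,0.005],[0,0,0.003,0,0,0,0.005],[0,0,0.003,0,0,0,0.005],[0,0,0.003,0,0,0,0.005],[0,0,0.003,0,0,0,0.005],[0,0,0.003,0,0,0,0.005],[0,0,0.003,0,0,0,0.005]]]'

```text
clock: 15.18
ee_pos: [0.5958, 0.0188, 0.1504]
tool_rot: [-3.095, -0.104, -0.471]
contact_force: [-1.3, 0.1, 3.3]
grip_width: 0.248
gripper_force: 59.3
```

```bash
python3 - <<'E'
from h import *
go(deck(-.01,-.06,.0712),RD)
n=-RD.apply([0,0,1]);F=[]
for k in range(8): im=viewer.capture('wrist');F.append(bot.get_state()['contact_force'])
f=np.array(F)@n;print(np.round(f,2),f.mean())
im2=viewer.capture('top');C=cam('top');print('grip open pred',proj(deck(-.01,.02,.021),C),[d['xy'] for d in viewer.tip_of('top','shutter_grip')][:2],'side',proj(deck(-.01,.02,.021),cam('side')))
si=viewer.capture('side');print([d['xy'] for d in viewer.tip_of('side','shutter_grip')][:2])
a=cv2.resize(im[210:300,265:385,::-1],(400,300));b=cv2.resize(si[120:240,240:400,::-1],(400,300))
cv2.imwrite('pics/d7.png',np.hstack([a,b]))
E
```

```text
t 15.18 target [0.592 0.02  0.157] shift [-0.0016 -0.0012 -0.0075] turn [ 0.04 -0.1  -0.03] |d| 0.008 0.1
[3.6  2.77 3.46 2.89 3.91 3.24 3.21 2.75] 3.229412497126998
grip open pred [[189.81883975 188.08875427]] [] side [[298.13588912 164.67178808]]
[[297.6, 165.0]]
```

View pics/d7.png

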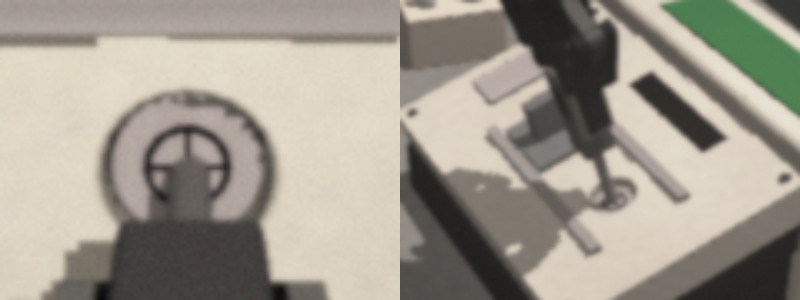

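The tip is on the cross and the disc has sunk at a contact force of about 4 N. The shutter grip is at its fully open position: side view (297.6,165.0), predicted (298.1,164.7). I'm handing the job in.

```bash
python3 -c "
from plant import order
print(order.finish_job())"
```

```text
the job is handed in; nothing more can be done
None
```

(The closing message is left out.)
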